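# Put the weights, vial and tweezers away after the balance check

## Robot

A 7-joint arm with a two-finger parallel gripper is mounted at the origin on the work surface; the furniture and walls round the work are solid. World frame = base frame: x ahead of the robot, y to its left, z up, the work surface at z = 0. Lengths are in m, angles in degrees, forces in N, time in s.
With the tool pointing down it reaches from about 0.425 to 0.875 m from the base axis. Payload 4.7 kg.
Tool frame: the origin (TCP) lies on the mounting face of the last link; the fingertips stand 182 mm ahead of it and the grasp point (between the pads) lies 164 mm ahead of it; z points along the fingers, x is the direction in which the jaws open and shut, and the axes are right-handed (so a half turn about z gives the same grasp; the last joint's range is limited). The gripper opens to 87 mm and grips with 3 to 60 N. Pads are 19 mm wide; open, the fingers measure 117 mm over their backs; the gripper's body (75 mm by 190 mm) begins 51 mm behind the grasp point.
Start: joints at [-65.598, 18.392, -4.016, 83.108, 1.295, 78.541, -3.26], TCP at [0.26, 0.596, 0.405] pointing down, gripper open.
Joint ranges: [-163.93, 163.93], [-17.29, 119.83], [-79.2, 71.16], [3.27, 140.29], [-89.18, 269.18], [5.43, 117.66], [-154.24, 154.24]. Speed limits (degrees/s): [147.25, 147.25, 180, 180, 180, 180, 180].

## Interface

Orientations are given as [roll, pitch, yaw] about the fixed x, y, z axes, in that order (R = Rz(yaw) Ry(pitch) Rx(roll)).
In Python, from cell import status, cams, env, outline_of, landmark_of gives the robot as it stands. The module is installed in compiled form; this text tells all that it offers.
- The arm moves only by the tool jog_arm, never from a script. Its argument "rows" is a list of rows, each a list of 7 numbers: the closure, from 0 (fully open) to 1 (shut), then the shift along the tool's x, y, z in m, then the turn, a rotation vector about the tool's x, y, z in degrees. A call has 1 to 12 rows; each row shifts and turns the commanded pose from where the row before left it, along the tool's axes as they then stand; what a row does not reach is not made up. A row lasts 1/12 s, in which the tool goes at most 41.7 mm and 7.16 degrees, less where a joint would pass 70% of its speed; a pose out of reach is approached as far as the arm can. A call with a gripper value outside its range is refused whole. The fingers move at their own pace and stop on an object; "grip_force" is the grip in N (left out, the last holds). Time passes only in rows, so rows that do not move let the fingers close. It gives the time, the measured TCP pose, the force and the opening at its end, in the units of the state.
- status.get_obs(): the state, without advancing time (a new reading comes with each control period).
- cams.read_camera(name): name is "scene" or "side" or "wrist"; returns (picture, depth): 420x560x3 uint8, red, green, blue; 420x560 float32, m along the optical axis (not along the pixel's ray), 0 where there is no reading.
- cams.camera_params(name): a dict with "vfov" (degrees; the focal length in pixels is half the picture's height over the tangent of half this angle, whatever the lens; pixels are square), "cx", "cy" (the principal point, pixels), "eye" and "attitude" of the camera in the world. Camera axes: x right, y up, looking along -z (the intrinsics and any distortion apply to the point x, -y, -z); pixel columns grow to the right and rows downward; lengths in m; the calibration is good to about 2 mm. A picture is of the moment at which its call begins: read the wrist's pose just before it. camera_params takes no time and is no camera call; for the wrist camera it gives the pose at the moment of the call.
- env.sign_off(): hands the job in, once; it reports no verdict.
Trained networks look in the newest picture that a camera, given by its name, has taken for a name from the list of things; names that differ only in an ending like _2 or _b are one class to them, and where a whole thing is asked for, a point or a joint stands for the part that bears it (a point fixed in the world has none). Each returns a list of dicts, best first, with "conf" (0 to 1); they miss things now and then, are a little off and sometimes report something else, mostly with a low value. They report only what shows in the picture. A call takes as long as a camera call. They do not tell look-alikes from the thing itself.
- outline_of(camera, name): "pixels" (420x560 bool, what is visible of it) and "box" ([left, top, right, bottom] in pixels, round what is visible of it).
- landmark_of(camera, name): "position" ([row, column] in pixels: a listed point, or the origin of a listed thing).
The state is a dict: "time_s": time; "qpos": joint angles; "joint_velocities": joint speeds; "effort": joint torques, N m; "tool_pos": TCP position; "tool_rot": TCP orientation; "force": force on the tool from outside, world axes, zero at the start; "wrist_torque": the same for the moment, N m; "grip_width": finger opening in m.
Only numpy, scipy, OpenCV 4.12 (cv2) and the standard library are available. Lean on these libraries where they do the work, as an engineer would, in place of code of your own. Each camera call takes 0.05 s, during which the arm holds its last target. There are 200 camera calls.

## Task

The balance check is done, so put the loose things away: stand each of the three calibration weights in its own well of the wooden block, the largest weight in the largest well and so on by size, stand the blue-capped vial upright in any free hole of the white rack, and lay the tweezers flat inside the steel tray. Leave the two black-capped vials in the rack where they are.

Things in the scene. Friction and masses are not known exactly. Their poses are not given: they have to be found in the camera images.
- weight_200_centre (a point): The largest, silver-coloured calibration weight (200 g): round body with a small knob on top, 32 mm across the body, 42 mm tall, standing on the bench. The point is on its axis, half-way up; z up. Fingers meet it as a plain cylinder of that diameter over its whole height; keep the finger ends at least 12 mm above its foot, so that they stay above the block when it sits in its well.
- weight_100_centre (a point): The middle-sized, brass-coloured calibration weight (100 g): round body with a small knob on top, 26 mm across the body, 34 mm tall, standing on the bench. The point is on its axis, half-way up; z up. Fingers meet it as a plain cylinder of that diameter over its whole height; keep the finger ends at least 12 mm above its foot, so that they stay above the block when it sits in its well.
- weight_50_centre (a point): The smallest, brass-coloured calibration weight (50 g): round body with a small knob on top, 21 mm across the body, 28 mm tall, standing on the bench. The point is on its axis, half-way up; z up. Fingers meet it as a plain cylinder of that diameter over its whole height; keep the finger ends at least 12 mm above its foot, so that they stay above the block when it sits in its well.
- vial_blue_centre (a point): Glass vial with a BLUE screw cap, 16 mm in diameter, 50 mm tall, standing loose on the bench. The point is on its axis, half-way up; z up. The cap is the top 14 mm.
- tweezers_centre (a point): Steel tweezers lying flat, 146 mm long (along their y), 19 mm wide at the middle (along x), 9 mm thick. The point is their centre, half-way up; z up. Grip them across the middle.
- weight_block: Dark wooden block, 70 (x) x 168 (y) x 18 mm high, fixed to the bench, with three round wells in a row along y, each lined green and 10 mm deep (floor 8 mm above the bench). In the block's frame: well for the 200 g weight at x 0, y +48.5 mm, 48 mm in diameter; for the 100 g weight at y -5.5 mm, 42 mm; for the 50 g weight at y -54 mm, 37 mm. So each weight has 8 mm of play all round in its own well; the mouths are chamfered 2 mm. Origin: centre of the underside; z up.
- tool_tray: Shallow steel tray, empty, 100 (x) x 184 (y) mm outside, fixed to the bench: walls 2 mm thick, rim 14 mm above the bench, floor 2 mm above the bench. Origin: centre of the underside; z up.
- rack: White rack for five vials, 36 (x) x 146 (y) x 31 mm high, fixed to the bench. Five holes in a row along its y, at y +52, +26, 0, -26 and -52 mm, x 0; vials stand on a floor 6 mm above the bench and their upper parts stick out above the top (31 mm). The holes at +52 and +26 are occupied, the other three are free; they are roomy (about 6 mm of play across the rack). Origin: centre of the underside; z up.
- vial_a_centre (a point): Vial with a black cap, 16 mm in diameter, 50 mm tall, loose in the rack's end hole (y +52 mm). The point is on its axis, half-way up. To be left alone.
- vial_b_centre (a point): Vial with a black cap, the same size, loose in the rack's second hole (y +26 mm). The point is on its axis, half-way up. To be left alone.
There are look-alikes about, which are no part of the job. What is shaped like the part that bears weight_100_centre but purple is not meant.

How it is judged (in metres and radians):
At the end, for the whole second after the job is handed in: Each weight upright on its own well's floor (9 mm sideways, 4 mm in height, 0.15 rad); blue vial upright on the rack's floor within 8 mm of a free hole's centre (0.25 rad); tweezers flat on the tray's floor inside its rim; black-capped vials within 15 mm of their start (x of weight_200_centre in the frame of weight_block between -0.009 and 0.009 m and y of weight_200_centre in the frame of weight_block between 0.0395 and 0.0575 m and z of weight_200_centre in the frame of weight_block between 0.025 and 0.033 m and angle between each of weight_200_centre, weight_100_centre, weight_50_centre's own z axis and vertical below 0.15 rad and x of weight_100_centre in the frame of weight_block between -0.009 and 0.009 m and y of weight_100_centre in the frame of weight_block between -0.0145 and 0.0035 m and z of weight_100_centre in the frame of weight_block between 0.021 and 0.029 m and x of weight_50_centre in the frame of weight_block between -0.009 and 0.009 m and y of weight_50_centre in the frame of weight_block between -0.063 and -0.045 m and z of weight_50_centre in the frame of weight_block between 0.018 and 0.026 m and x of vial_blue_centre in the frame of rack between -0.008 and 0.008 m and (y of vial_blue_centre in the frame of rack between -0.008 and 0.008 m or y of vial_blue_centre in the frame of rack between -0.034 and -0.018 m or y of vial_blue_centre in the frame of rack between -0.06 and -0.044 m) and z of vial_blue_centre in the frame of rack between 0.027 and 0.035 m and angle between vial_blue_centre's own z axis and vertical below 0.25 rad and x of tweezers_centre in the frame of tool_tray between -0.042 and 0.042 m and y of tweezers_centre in the frame of tool_tray between -0.03 and 0.03 m and z of tweezers_centre in the frame of tool_tray between 0.002 and 0.011 m and angle between tweezers_centre's own z axis and vertical below 0.08 rad and distance of each of vial_a_centre, vial_b_centre from where it was at the start of the episode below 0.015 m); the robot touches nothing.
It fails at once if a vial that was already in the rack is pulled out or knocked over (distance of any of vial_a_centre, vial_b_centre from where it was at the start of the episode above 0.025 m).
It also fails if it takes over 122 s, if anything falls off the work surface, if the arm or the gripper's body presses on something with over 40 N, if the wrist force passes 120 N, or if a joint passes its speed limit or range.

## Working session

There is one attempt and no reset: what is moved stays moved. The work goes in short steps, Python scripts to look and compute and a tool call to move; the robot and the scene stay as the last step left them, time stands still between calls to the robot, and variables do not carry over. Pictures are saved under pics/ and viewed, about 12 in all and at most 16, crops included, and the job is handed in when it is done.

Besides the shell and the picture viewer there is one more tool, called after "Emit:" in YAML: its name, and indented under it one key for each argument. jog_arm: Moves the arm, as the interface text tells. Its arguments: {"type":"object","properties":{"rows":{"type":"array"},"grip_force":{"type":"number"}},"required":["rows"]}

```bash
mkdir -p pics; python3 - <<'E'
from cell import status, cams
import cv2,numpy as np
o=status.get_obs();print({k:np.round(v,3) for k,v in o.items()})
ims=[]
for n in("scene","side"):
    p=cams.camera_params(n);print(n,p)
    im,d=cams.read_camera(n);np.save(n+"_d.npy",d)
    cv2.imwrite(f"pics/{n}0.png",im[:,:,::-1])
print(cams.camera_params("wrist"))
E
```

```text
{'time_s': np.float64(0.0), 'qpos': array([-65.596,  18.438,  -4.014,  83.175,   1.299,  78.54 ,  -3.26 ]), 'joint_velocities': array([ 0.095,  0.096, -0.095,  0.054,  0.004, -0.141, -0.096]), 'effort': array([-1.0000e-03, -4.9129e+01, -4.0400e-01, -3.1254e+01, -6.4000e-02,
        4.4000e-02,  0.0000e+00]), 'tool_pos': array([0.26 , 0.595, 0.404]), 'tool_rot': array([1.7999e+02, 1.0700e-01, 6.6405e+01]), 'force': array([ 0.026,  0.604, -0.619]), 'wrist_torque': array([-0.01 ,  0.016,  0.02 ]), 'grip_width': np.float64(0.087)}
scene {'vfov': 43.075509916669375, 'cx': 275.613131534078, 'cy': 211.27302618783665, 'eye': array([-0.10212767,  0.76207248,  0.57559624]), 'attitude': array([  59.68392429,    0.75266515, -144.61877396])}
side {'vfov': 44.548051206605656, 'cx': 278.49384707562643, 'cy': 208.21375226541244, 'eye': array([0.05770529, 1.11551586, 0.50801737]), 'attitude': array([  68.80752628,   -0.62169009, -160.04058777])}
{'vfov': 65.63639668424038, 'cx': 278.43462950192463, 'cy': 202.8698326368282, 'eye': array([0.18813796, 0.62705447, 0.38330097]), 'attitude': array([-16.85211438,   0.14613914,  66.36323683])}
```

View pics/scene0.png

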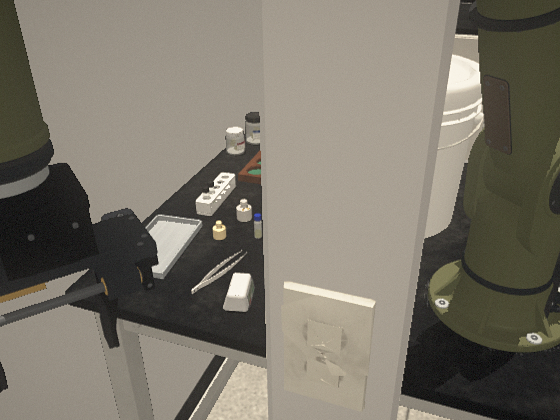

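View pics/side0.png

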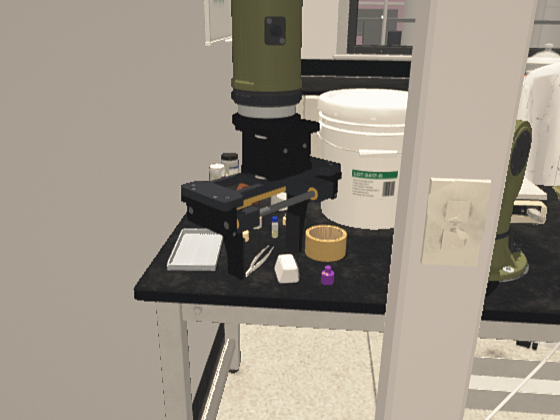

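```bash
cat > h.py <<'E'
from cell import status, cams, env, outline_of, landmark_of
import cv2,numpy as np
from scipy.spatial.transform import Rotation as Ro
def cam(n):
    p=cams.camera_params(n)
    return dict(f=210/np.tan(np.radians(p['vfov']/2)),c=np.array([p['cx'],p['cy']]),e=p['eye'],R=Ro.from_euler('xyz',p['attitude'],degrees=True).as_matrix())
def shot(n,save=None):
    c=cam(n);im,d=cams.read_camera(n)
    if save: cv2.imwrite(f'pics/{save}.png',im[:,:,::-1])
    return c,im,d
def ray(c,row,col):
    return c['R']@np.array([(col-c['c'][0])/c['f'],-(row-c['c'][1])/c['f'],-1])
def onplane(c,row,col,z):
    r=ray(c,row,col);return c['e']+r*(z-c['e'][2])/r[2]
def cloud(c,d):
    v,u=np.mgrid[:420,:560]
    P=np.stack([(u-c['c'][0])/c['f']*d,-(v-c['c'][1])/c['f']*d,-d],-1)
    return P@c['R'].T+c['e']
H=dict(weight_200_centre=.021,weight_100_centre=.017,weight_50_centre=.014,vial_blue_centre=.025,tweezers_centre=.0045,weight_block=0,tool_tray=0,rack=0,vial_a_centre=.031,vial_b_centre=.031)
def find(cn,names=H,c=None,top=3,thr=.2):
    c=c or cam(cn)
    for n in names:
        for k in landmark_of(cn,n)[:top]:
            if k['conf']<thr: continue
            r,q=k['position'];print(cn,n,round(k['conf'],2),np.round([r,q]),np.round(onplane(c,r,q,H[n]),4)[:2])
E
python3 - <<'E'
from h import *
c,im,d=shot('wrist','w0')
find('wrist')
for n in('scene','side'):
    c,im,d=shot(n); find(n)
E
```

```text
scene weight_200_centre 0.5 [209. 243.] [0.5152 0.0242]
scene weight_200_centre 0.3 [270. 219.] [0.4176 0.2128]
scene weight_100_centre 0.59 [225. 220.] [0.5174 0.0957]
scene vial_blue_centre 0.5 [226. 260.] [0.4405 0.0639]
scene tweezers_centre 0.81 [272. 218.] [0.4314 0.2015]
scene weight_block 0.64 [167. 262.] [ 0.6282 -0.1966]
scene tool_tray 0.67 [249. 158.] [0.578  0.2071]
scene rack 0.78 [197. 217.] [ 0.6204 -0.0152]
scene vial_a_centre 0.47 [199. 208.] [0.5921 0.045 ]
scene vial_b_centre 0.41 [191. 212.] [0.6088 0.0123]
side weight_200_centre 0.51 [214. 255.] [ 0.5231 -0.0053]
side weight_100_centre 0.63 [272. 326.] [0.275  0.2211]
side weight_100_centre 0.47 [230. 244.] [0.5134 0.0876]
side vial_blue_centre 0.25 [250. 198.] [0.5519 0.2411]
side tweezers_centre 0.69 [263. 258.] [0.4262 0.2115]
side weight_block 0.56 [194. 247.] [ 0.6261 -0.1907]
side tool_tray 0.82 [250. 199.] [0.5778 0.1937]
```

View pics/w0.png

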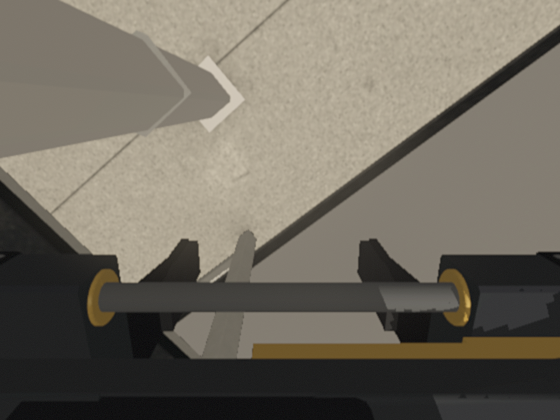

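```bash
python3 - <<'E'
from h import *
for n in('scene','side'):
    c=cam(n);d=np.load(n+'_d.npy');P=cloud(c,d)
    for (r,q) in [(150,280),(150,350),(150,430),(350,280),(100,400),(230,450)]:
        print(n,r,q,np.round(P[r,q],3),d[r,q])
    if n=='scene':
        for nm,(r,q) in dict(buckettop=(70,460),buck=(200,440),jar=(135,234),jar2=(125,254),wb=(290,240),silv=(210,244),table=(330,150),wall=(60,150)).items(): print(nm,np.round(P[r,q],3))
    else:
        for nm,(r,q) in dict(buckettop=(105,340),tape=(245,325),wall=(200,80),tap2=(235,325)).items(): print(nm,np.round(P[r,q],3))
E
```

```text
scene 150 280 [0.092 0.487 0.428] 0.3648469
scene 150 350 [0.044 0.476 0.435] 0.34560698
scene 150 430 [0.004 0.441 0.432] 0.35071132
scene 350 280 [0.093 0.488 0.24 ] 0.45971268
scene 100 400 [0.017 0.467 0.471] 0.31966093
scene 230 450 [ 0.142 -0.173 -0.001] 1.0691704
buckettop [ 0.191 -0.235  0.3  ]
buck [ 0.158 -0.128  0.084]
jar [ 0.73  -0.214  0.057]
jar2 [ 0.732 -0.3    0.056]
wb [0.342 0.248 0.034]
silv [0.506 0.031 0.025]
table [ 0.489  0.324 -0.071]
wall [0.741 0.023 0.298]
side 150 280 [0.24  0.604 0.365] 0.55822307
side 150 350 [ 0.294 -0.03   0.206] 1.1885734
side 150 430 [0.09  0.484 0.351] 0.6213571
side 350 280 [ 0.624 -0.502 -0.767] 2.0592647
side 100 400 [ 0.212 -0.207  0.3  ] 1.2844024
side 230 450 [0.054 0.489 0.253] 0.64066744
buckettop [ 0.329 -0.054  0.304]
tape [0.299 0.145 0.039]
wall [0.608 0.508 0.224]
tap2 [0.319 0.067 0.026]
```

Emit:
jog_arm:
  rows:
    - [0,-0.02,0.025,0,0,0,0]
    - [0,-0.02,0.025,0,0,0,0]
    - [0,-0.02,0.025,0,0,0,0]
    - [0,-0.02,0.025,0,0,0,0]
    - [0,-0.02,0.025,0,0,0,0]
    - [0,-0.02,0.025,0,0,0,0]
    - [0,-0.02,0.025,0,0,0,0]
    - [0,-0.02,0.025,0,0,0,0]
    - [0,-0.02,0.025,0,0,0,0]
    - [0,-0.02,0.025,0,0,0,0]

```text
time_s: 2.58
tool_pos: [0.4097, 0.3108, 0.4051]
tool_rot: [180.0, -0.0, 66.4]
force: [0.5, 1.2, 0.4]
grip_width: 0.0869
```

Emit:
jog_arm:
  rows:
    - [0,-0.02,0.025,0,0,0,0]
    - [0,-0.02,0.025,0,0,0,0]
    - [0,-0.02,0.025,0,0,0,0]
    - [0,-0.02,0.025,0,0,0,0]
    - [0,-0.02,0.025,0,0,0,0]
    - [0,-0.02,0.025,0,0,0,0]
    - [0,-0.02,0.025,0,0,0,0]
    - [0,-0.02,0.025,0,0,0,0]
    - [0,-0.02,0.025,0,0,0,0]
    - [0,-0.02,0.025,0,0,0,0]
    - [0,0,0,0,0,0,0]
    - [0,0,0,0,0,0,0]

```text
time_s: 3.58
tool_pos: [0.5587, 0.0267, 0.4048]
tool_rot: [180.0, 0.0, 66.1]
force: [-1.1, 1.5, -0.3]
grip_width: 0.087
```

```bash
python3 - <<'E'
from h import *
o=status.get_obs();print(np.round(o['tool_pos'],4),np.round(o['tool_rot'],2),np.round(o['qpos'],1))
c,im,d=shot('wrist','w1');np.save('w1_d.npy',d)
find('wrist')
E
```

```text
[0.5587 0.0267 0.4048] [1.7998e+02 2.0000e-02 6.6140e+01] [-27.8   7.4  24.5  97.1  -3.1  76.2  63.4]
wrist weight_200_centre 0.63 [144. 257.] [0.5152 0.0219]
wrist weight_100_centre 0.86 [109. 325.] [0.5108 0.1041]
wrist weight_50_centre 0.78 [102. 193.] [ 0.447  -0.0235]
wrist vial_blue_centre 0.84 [ 69. 265.] [0.449  0.0612]
wrist weight_block 0.9 [287. 146.] [ 0.6286 -0.196 ]
wrist tool_tray 0.83 [132. 421.] [0.5809 0.1986]
wrist rack 0.98 [228. 273.] [ 0.6204 -0.0059]
wrist vial_a_centre 0.51 [207. 303.] [0.6003 0.0407]
wrist vial_b_centre 0.8 [223. 289.] [0.6109 0.0188]
```

View pics/w1.png

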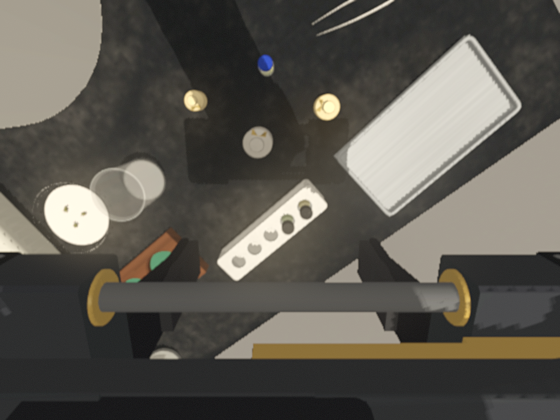

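Emit:
jog_arm:
  rows:
    - [0,-0.021,0.033,0,0,0,0]
    - [0,-0.021,0.033,0,0,0,0]
    - [0,-0.021,0.033,0,0,0,0]
    - [0,-0.021,0.033,0,0,0,0]
    - [0,-0.021,0.033,0,0,0,0]
    - [0,-0.021,0.033,0,0,0,0]
    - [0,0,0,0,0,0,0]
    - [0,0,0,0,0,0,0]

```text
time_s: 4.8
tool_pos: [0.6895, -0.1686, 0.4031]
tool_rot: [-179.9, 0.2, 66.1]
force: [-0.5, 0.3, -0.1]
grip_width: 0.0873
```

```bash
python3 - <<'E'
from h import *
o=status.get_obs();print(np.round(o['tool_pos'],4),np.round(o['tool_rot'],2),np.round(o['qpos'],1))
c,im,d=shot('wrist','w2');np.savez('w2.npz',d=d,**c)
find('wrist')
P=cloud(c,d)
for n,z in(('rack',.031),('weight_block',.018),('tool_tray',.014)):
    for k in outline_of('wrist',n)[:1]:
        m=k['pixels']; v,u=np.nonzero(m)
        Q=P[m]; s=Q[np.abs(Q[:,2]-z)<.005]
        X=np.array([onplane(c,a,b,z)[:2] for a,b in zip(v,u)])
        r=cv2.minAreaRect((X*1000).astype(np.float32));print(n,k['conf'],k['box'],'medz',np.median(Q[:,2]),'rect',r)
        if len(s)>20: print(' cloud',len(s),cv2.minAreaRect((s[:,:2]*1000).astype(np.float32)))
E
```

```text
[ 0.6895 -0.1686  0.4031] [-1.7991e+02  1.5000e-01  6.6150e+01] [ -9.   27.8  30.3  74.3 -13.6  81.5  86.5]
wrist weight_200_centre 0.64 [ 53. 387.] [ 0.6152 -0.013 ]
wrist weight_block 0.82 [133. 233.] [ 0.6248 -0.1952]
wrist rack 0.92 [ 56. 384.] [ 0.6167 -0.0101]
wrist vial_a_centre 0.59 [ 12. 442.] [0.6022 0.0428]
wrist vial_b_centre 0.58 [ 28. 420.] [0.6072 0.0202]
wrist vial_b_centre 0.26 [ 52. 387.] [ 0.6151 -0.0164]
rack 0.72 [325.6, 0.9, 469.3, 114.9] medz 0.0300682616646063 rect ((616.3875122070312, -12.913299560546875), (38.631103515625, 149.4731903076172), 17.24706268310547)
 cloud 3887 ((616.3549194335938, -10.018417358398438), (36.1866455078125, 146.18333435058594), 17.702871322631836)
weight_block 0.79 [158.6, 58.7, 310.1, 200.7] medz 0.016798572597987782 rect ((623.3630981445312, -197.5849609375), (70.26808166503906, 168.315185546875), 15.99853801727295)
 cloud 6376 ((623.5859375, -198.1181640625), (70.07872772216797, 168.43475341796875), 16.039016723632812)
tool_tray 0.77 [497.4, 0.0, 560.0, 38.8] medz 0.002010911053465847 rect ((642.4736328125, 124.63603973388672), (62.32273864746094, 33.28533172607422), 66.05187225341797)
 cloud 370 ((643.3965454101562, 127.3461685180664), (55.771644592285156, 27.49595832824707), 57.519893646240234)
```

View pics/w2.png

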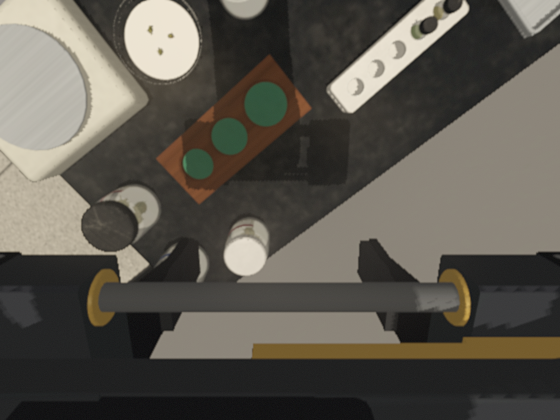

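Emit:
jog_arm:
  rows:
    - [0,0.0255,-0.0317,0,0,0,0]
    - [0,0.0255,-0.0317,0,0,0,0]
    - [0,0.0255,-0.0317,0,0,0,0]
    - [0,0.0255,-0.0317,0,0,0,0]
    - [0,0.0255,-0.0317,0,0,0,0]
    - [0,0.0255,-0.0317,0,0,0,0]
    - [0,0.0255,-0.0317,0,0,0,0]
    - [0,0.0255,-0.0317,0,0,0,0]
    - [0,0,0,0,0,0,0]
    - [0,0,0,0,0,0,0]
    - [0,0,0,0,0,0,0]

```text
time_s: 6.42
tool_pos: [0.5387, 0.1221, 0.405]
tool_rot: [179.9, 0.0, 66.4]
force: [-0.6, -1.3, -0.4]
grip_width: 0.0873
```

```bash
python3 - <<'E'
from h import *
o=status.get_obs();print(np.round(o['tool_pos'],4),np.round(o['tool_rot'],2),np.round(o['qpos'],1))
c,im,d=shot('wrist','w3');np.savez('w3.npz',d=d,**c)
find('wrist')
P=cloud(c,d)
T=dict(weight_200_centre=.042,weight_100_centre=.034,weight_50_centre=.028,vial_blue_centre=.05,tweezers_centre=.007,tool_tray=.014,rack=.031)
for n,z in T.items():
    for k in outline_of('wrist',n)[:2]:
        if k['conf']<.3: continue
        m=k['pixels']; Q=P[m]; Q=Q[(Q[:,2]>.003)&(Q[:,2]<.07)]
        if len(Q)<10: print(n,'few');continue
        r=cv2.minAreaRect((Q[:,:2]*1000).astype(np.float32))
        print(n,round(k['conf'],2),np.round(k['box']),'zmax',np.round(np.percentile(Q[:,2],[50,98]),3),'rect',np.round(r[0],1),np.round(r[1],1),round(r[2],1), 'enc',np.round(cv2.minEnclosingCircle((Q[:,:2]*1000).astype(np.float32))[0],1))
E
```

```text
[0.5387 0.1221 0.405 ] [1.7995e+02 1.0000e-02 6.6400e+01] [-36.1   6.4  22.3  98.   -2.5  76.1  53.1]
wrist weight_200_centre 0.9 [192. 190.] [0.5152 0.0202]
wrist weight_200_centre 0.38 [181. 348.] [0.5767 0.1918]
wrist weight_100_centre 0.55 [160. 254.] [0.5114 0.1031]
wrist weight_50_centre 0.92 [152. 128.] [ 0.4462 -0.0243]
wrist vial_blue_centre 0.73 [121. 192.] [0.446  0.0608]
wrist tweezers_centre 0.89 [ 61. 302.] [0.4366 0.1934]
wrist tool_tray 0.87 [179. 348.] [0.5802 0.1943]
wrist rack 0.79 [267. 211.] [ 0.619  -0.0106]
wrist vial_a_centre 0.76 [251. 236.] [0.5994 0.0396]
wrist vial_b_centre 0.54 [264. 220.] [0.6079 0.0135]
weight_200_centre 0.61 [176. 175. 206. 205.] zmax [0.027 0.042] rect [513.1  21.1] [31.4 29.7] 65.3 enc [513.9  20.6]
weight_100_centre 0.91 [242. 145. 264. 169.] zmax [0.022 0.035] rect [509.6 105. ] [24.  24.8] 35.9 enc [509.9 104.6]
vial_blue_centre 0.76 [181. 118. 204. 130.] zmax [0.049 0.051] rect [447.   62.7] [13.2 13.4] 61.7 enc [447.1  62.5]
vial_blue_centre 0.62 [286.  28. 366.  61.] zmax [0.008 0.01 ] rect [434.5 223.6] [87.  17.5] 84.1 enc [428.3 224.2]
tweezers_centre 0.56 [286.  30. 366.  67.] zmax [0.008 0.01 ] rect [432.7 223.9] [18.2 85.8] 0.0 enc [427.7 223.9]
tool_tray 0.7 [266.  92. 441. 256.] zmax [0.012 0.015] rect [581.2 197. ] [102.1 186.4] 19.9 enc [581.3 197.6]
rack 0.85 [195. 224. 258. 283.] zmax [0.03  0.032] rect [607.8  15.1] [36.3 94.2] 17.6 enc [607.2  15.5]
```

View pics/w3.png

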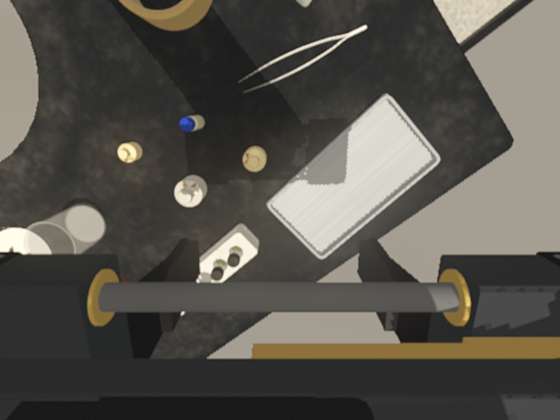

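```bash
python3 - <<'E'
from h import *
C={n:dict(np.load(n+'.npz')) for n in('w2','w3')}
c=C['w3']
for z in(.0045,):
    a,b=onplane(c,28,367,z),onplane(c,85,240,z); b2=onplane(c,80,238,z);e=onplane(c,92,243,z)
    print('tweezer ends',a,b2,e,np.linalg.norm(a-(b2+e)/2),(a+(b2+e)/2)/2, np.degrees(np.arctan2(*((a-(b2+e)/2)[[1,0]]))))
# height map of all
G=np.zeros((60,60))
for n,c in C.items():
    P=cloud(c,c['d'])[:245]; P=P[c['d'][:245]>0].reshape(-1,3)
    ix=((P[:,:2]-[.2,-.5])/.02).astype(int); ok=((ix>=0)&(ix<[35,45])).all(1)
    np.maximum.at(G,(ix[ok,0],ix[ok,1]),P[ok,2])
print('cols y from -.5 step .02; rows x from .2; cm')
print('      '+' '.join(f'{int(round(-50+2*j)):3d}' for j in range(45)))
for i in range(35): print(f'{.2+.02*i:.2f} ',' '.join(f'{int(round(G[i,j]*100)):3d}' for j in range(45)))
E
```

```text
tweezer ends [0.43408925 0.26899121 0.0045    ] [0.4259261  0.12291109 0.0045    ] [0.43935696 0.12257547 0.0045    ] 0.14625508990401564 [0.43336539 0.19586725 0.0045    ] 89.43284255978091
cols y from -.5 step .02; rows x from .2; cm
      -50 -48 -46 -44 -42 -40 -38 -36 -34 -32 -30 -28 -26 -24 -22 -20 -18 -16 -14 -12 -10  -8  -6  -4  -2   0   2   4   6   8  10  12  14  16  18  20  22  24  26  28  30  32  34  36  38
0.20    0   0   0   0   0   0   0   0   0   0   0   0   0   0   0   0   0   0   0   0   0   0   0   0   0   0   0   0   0   0   0   0   0   0   0   0   0   0   0   0   0   0   0   0   0
0.22    0   0   0   0   0   0   0   0   0   0   0   0   0   0   0   0   0   0   0   0   0   0   0   0   0   0   0   0   0   0   0   0   0   0   0   0   0   0   0   0   0   0   0   0   0
0.24    0   0   0   0   0   0   0   0   0   0   0   0   0   0   0   0   0   0   0   0   0   0   0   0   0   0   0   0   0   0   0   0   0   0   0   0   0   0   0   0   0   0   0   0   0
0.26    0   0   0   0   0   0   0   0   0   0   0   0   0   0   0   0   0   0   0   0   0   0   3   0   0   0   0   0   
[... 5131 characters left out ...]
 0   0   0   0   0   0   0   0   0   0   0   0   0   0   0   0   0   0   0   0   0   0   0   0   0   0   0   0   0   0   0   0   0   0   0   0
0.84    0   0   0   0   0   0   0   0   0   0   0   0   0   0   0   0   0   0   0   0   0   0   0   0   0   0   0   0   0   0   0   0   0   0   0   0   0   0   0   0   0   0   0   0   0
0.86    0   0   0   0   0   0   0   0   0   0   0   0   0   0   0   0   0   0   0   0   0   0   0   0   0   0   0   0   0   0   0   0   0   0   0   0   0   0   0   0   0   0   0   0   0
0.88    0   0   0   0   0   0   0   0   0   0   0   0   0   0   0   0   0   0   0   0   0   0   0   0   0   0   0   0   0   0   0   0   0   0   0   0   0   0   0   0   0   0   0   0   0
```

Emit:
jog_arm:
  rows:
    - [0.4,0,0,0,0,0,6.08]
    - [0.4,0,0,0,0,0,6.08]
    - [0.4,0,0,0,0,0,6.08]
    - [0.4,0,0,0,0,0,6.08]
    - [0.4,0,0,0,0,0,6.08]
    - [0.4,-0.017,-0.001,0.02,0,0,0]
    - [0.4,-0.017,-0.001,0.03,0,0,0]
    - [0.4,0,0,0.03,0,0,0]
    - [0.4,0,0,0.03,0,0,0]
    - [0.4,0,0,0,0,0,0]
    - [0.4,0,0,0,0,0,0]
  grip_force: 20

```text
time_s: 8.23
tool_pos: [0.5094, 0.1043, 0.294]
tool_rot: [-180.0, 0.2, 36.0]
force: [1.0, 0.7, 0.7]
grip_width: 0.0525
```

```bash
cat >> h.py <<'E'
def to(x,y,z=None,yaw=None):
    """shift in the tool's axes (after turning to yaw, tool down) to a world goal, from the measured pose"""
    o=status.get_obs();p=o['tool_pos'];r=o['tool_rot']
    R=Ro.from_euler('xyz',[180,0,r[2] if yaw is None else yaw],degrees=True).as_matrix()
    g=np.array([x,y,p[2] if z is None else z])-p
    print('at',np.round(p,4),np.round(r,2),'F',np.round(o['force'],1),'w',round(float(o['grip_width']),4),'t',o['time_s'],'q',np.round(o['qpos'],0))
    print(' shift',np.round(R.T@g,4),'turn z',None if yaw is None else round(r[2]-yaw,2))
E
python3 - <<'E'
from h import *
to(.510,.104,.196)
c,im,d=shot('wrist','w4')
find('wrist',['weight_100_centre','weight_200_centre','vial_blue_centre','weight_50_centre'])
P=cloud(c,d)
for k in outline_of('wrist','weight_100_centre')[:2]:
    Q=P[k['pixels']];Q=Q[Q[:,2]>.003];print(k['conf'],k['box'],cv2.minAreaRect((Q[:,:2]*1000).astype(np.float32)),Q[:,2].max())
E
```

```text
at [0.5094 0.1043 0.294 ] [-1.7996e+02  1.7000e-01  3.6010e+01] F [1.  0.7 0.7] w 0.0525 t 8.2333 q [-37.   8.  24. 110.  -3.  63.  25.]
 shift [0.0003 0.0006 0.098 ] turn z None
wrist weight_100_centre 0.76 [205. 279.] [0.5121 0.1035]
wrist weight_200_centre 0.65 [281. 227.] [0.5157 0.0212]
wrist vial_blue_centre 0.89 [205. 185.] [0.4494 0.0619]
0.86 [263.6, 184.1, 295.0, 219.0] ((491.8241271972656, 132.1993865966797), (24.76702308654785, 91.74263763427734), 33.91046142578125) 0.27362375486548524
```

View pics/w4.png

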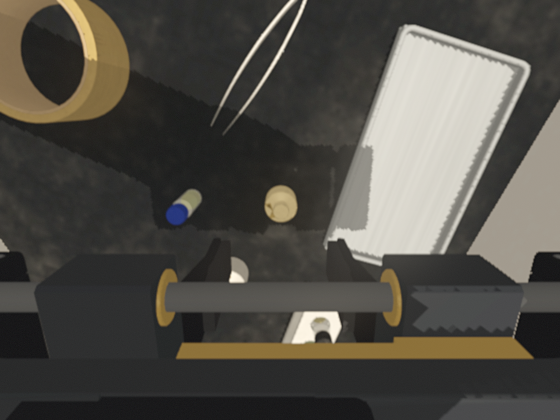

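Emit:
jog_arm:
  rows:
    - [0.4,0.001,0,0.025,0,0,0]
    - [0.4,0,0,0.025,0,0,0]
    - [0.4,0,0,0.025,0,0,0]
    - [0.4,0,0,0.018,0,0,0]
    - [0.4,0,0,0.005,0,0,0]
    - [0.4,0,0,0,0,0,0]
    - [0.8,0,0,0,0,0,0]
    - [1,0,0,0,0,0,0]
    - [1,0,0,0,0,0,0]
    - [1,0,0,0,0,0,0]
    - [1,0,0,0,0,0,0]
    - [1,0,0,0,0,0,0]

```text
time_s: 9.53
tool_pos: [0.5109, 0.105, 0.1975]
tool_rot: [180.0, -0.1, 36.0]
force: [-0.7, 0.2, 4.3]
grip_width: 0.0251
```

Emit:
jog_arm:
  rows:
    - [1,0,0,-0.015,0,0,0]
    - [1,0,0,-0.025,0,0,0]
    - [1,0,0,-0.025,0,0,0]
    - [1,0,0,-0.025,0,0,0]
    - [1,0,0,-0.01,0,0,0]
    - [1,0,0,0,0,0,0]

```text
time_s: 10.03
tool_pos: [0.5117, 0.1051, 0.2992]
tool_rot: [179.9, -0.3, 36.0]
force: [-0.0, -0.4, -0.9]
grip_width: 0.0254
```

```bash
python3 - <<'E'
from h import *
to(.6251,-.2033,.204)
c,im,d=shot('wrist');p=status.get_obs()['tool_pos'];print(im.shape)
c,im,d=shot('side');find('side',['weight_100_centre'],c)
E
```

```text
at [0.5117 0.1051 0.2992] [179.94  -0.31  36.01] F [-0.  -0.4 -0.9] w 0.0254 t 10.0333 q [-37.   7.  24. 110.  -4.  63.  25.]
 shift [-0.0896  0.3162  0.0952] turn z None
(420, 560, 3)
side weight_100_centre 0.73 [274. 330.] [0.2659 0.2274]
side weight_100_centre 0.48 [190. 241.] [ 0.6346 -0.1714]
```

Emit:
jog_arm:
  rows:
    - [1,-0.009,0.0316,0,0,0,0]
    - [1,-0.009,0.0316,0,0,0,0]
    - [1,-0.009,0.0316,0,0,0,0]
    - [1,-0.009,0.0316,0,0,0,0]
    - [1,-0.009,0.0316,0,0,0,0]
    - [1,-0.009,0.0316,0,0,0,0]
    - [1,-0.009,0.0316,0,0,0,0]
    - [1,-0.009,0.0316,0,0,0,0]
    - [1,-0.009,0.0316,0,0,0,0]
    - [1,-0.009,0.0316,0,0,0,0]
    - [1,0,0,0,0,0,0]
    - [1,0,0,0,0,0,0]

```text
time_s: 11.18
tool_pos: [0.6227, -0.2063, 0.2941]
tool_rot: [-179.9, 0.2, 35.7]
force: [-0.9, -0.0, -0.8]
grip_width: 0.0258
```

```bash
python3 - <<'E'
from h import *
to(.6251,-.2033,.207)
c,im,d=shot('wrist','w5')
P=cloud(c,d);k=outline_of('wrist','weight_block')[:1]
find('wrist',['weight_block','weight_100_centre'],c)
for k in k:
    Q=P[k['pixels']];Q=Q[abs(Q[:,2]-.018)<.004];print(k['conf'],k['box'],cv2.minAreaRect((Q[:,:2]*1000).astype(np.float32)))
E
```

```text
at [ 0.6227 -0.2063  0.2941] [-179.91    0.23   35.74] F [-0.9 -0.  -0.8] w 0.0258 t 11.1833 q [-10.  26.  33.  91. -15.  68.  63.]
 shift [ 0.0037 -0.001   0.0871] turn z None
wrist weight_block 0.86 [192. 290.] [ 0.6263 -0.1961]
wrist weight_100_centre 0.56 [256. 278.] [ 0.6492 -0.2445]
0.81 [222.0, 80.7, 365.7, 279.4] ((623.4921875, -196.49224853515625), (70.10159301757812, 165.1808319091797), 16.038814544677734)
```

View pics/w5.png

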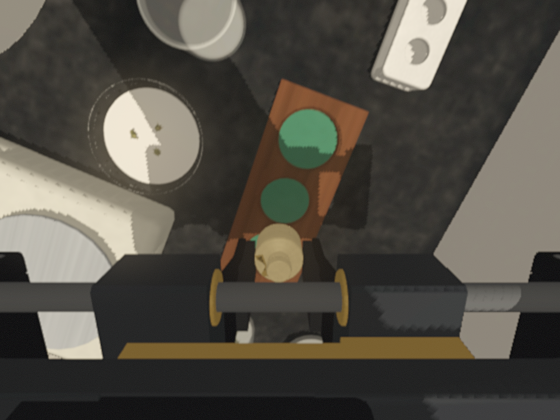

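Emit:
jog_arm:
  rows:
    - [1,0.0037,-0.001,0.025,0,0,0]
    - [1,0,0,0.025,0,0,0]
    - [1,0,0,0.015,0,0,0]
    - [1,0,0,0,0,0,0]
    - [1,0,0,0,0,0,0]

```text
time_s: 11.8
tool_pos: [0.6259, -0.1991, 0.2311]
tool_rot: [-179.9, 0.0, 36.1]
force: [0.4, -0.2, -0.5]
grip_width: 0.0256
```

```bash
python3 - <<'E'
from h import *
to(.6251,-.2033,.2065)
E
```

```text
at [ 0.6259 -0.1991  0.2311] [-1.799e+02  5.000e-02  3.611e+01] F [ 0.4 -0.2 -0.5] w 0.0256 t 11.8 q [ -9.  29.  32.  94. -17.  62.  64.]
 shift [-0.0031  0.0029  0.0246] turn z None
```

Emit:
jog_arm:
  rows:
    - [1,-0.002,0.002,0.012,0,0,0]
    - [1,0,0,0.008,0,0,0]
    - [1,0,0,0.004,0,0,0]
    - [1,0,0,0,0,0,0]
    - [1,0,0,0,0,0,0]
    - [1,0,0,0,0,0,0]

```text
time_s: 12.3
tool_pos: [0.6258, -0.2035, 0.2082]
tool_rot: [180.0, -0.0, 36.0]
force: [-0.1, 0.4, -1.0]
grip_width: 0.0254
```

```bash
python3 - <<'E'
from h import *
to(.6251,-.2033,.2065)
E
```

```text
at [ 0.6258 -0.2035  0.2082] [ 1.7997e+02 -3.0000e-02  3.6000e+01] F [-0.1  0.4 -1. ] w 0.0254 t 12.3 q [ -8.  31.  31.  94. -18.  60.  65.]
 shift [-0.0004 -0.0006  0.0017] turn z None
```

Emit:
jog_arm:
  rows:
    - [1,0,0,0.002,0,0,0]
    - [0.8,0,0,0,0,0,0]
    - [0.5,0,0,0,0,0,0]
    - [0.45,0,0,0,0,0,0]
    - [0.45,0,0,0,0,0,0]
    - [0.45,0,0,0,0,0,0]
    - [0.45,0,0,-0.015,0,0,0]
    - [0.45,0,0,-0.025,0,0,0]
    - [0.4,0,0,-0.025,0,0,0]
    - [0.4,0,0,-0.025,0,0,0]
    - [0.4,0,0,0,0,0,0]

```text
time_s: 13.22
tool_pos: [0.6273, -0.2047, 0.303]
tool_rot: [179.6, -0.4, 36.0]
force: [0.7, -0.0, 0.3]
grip_width: 0.0515
```

Emit:
jog_arm:
  rows:
    - [0.4,0.0052,-0.0308,0,0,0,0]
    - [0.4,0.0052,-0.0308,0,0,0,0]
    - [0.4,0.0052,-0.0308,0,0,0,0]
    - [0.4,0.0052,-0.0308,0,0,0,0]
    - [0.4,0.0052,-0.0308,0,0,0,0]
    - [0.4,0.0052,-0.0308,0,0,0,0]
    - [0.4,0.0052,-0.0308,0,0,0,0]
    - [0.4,0.0052,-0.0308,0,0,0,0]
    - [0.4,0,0,0,0,0,0]
    - [0.4,0,0,0,0,0,0]
    - [0.4,0,0,0,0,0,0]

```text
time_s: 14.13
tool_pos: [0.5147, 0.0198, 0.2966]
tool_rot: [179.9, -0.1, 36.0]
force: [-0.2, -0.9, -0.1]
grip_width: 0.0523
```

```bash
python3 - <<'E'
from h import *
to(.5145,.0205,.200)
c,im,d=shot('wrist','w6')
find('wrist',['weight_100_centre','weight_200_centre','vial_blue_centre','weight_50_centre'],c)
E
```

```text
at [0.5147 0.0198 0.2966] [ 1.7995e+02 -7.0000e-02  3.5990e+01] F [-0.2 -0.9 -0.1] w 0.0523 t 14.1333 q [-32.   7.  29. 111.  -4.  63.  34.]
 shift [ 0.0003 -0.0007  0.0966] turn z None
wrist weight_200_centre 0.85 [204. 276.] [0.5137 0.0199]
wrist vial_blue_centre 0.7 [113. 237.] [0.4483 0.0606]
wrist weight_50_centre 0.81 [198. 181.] [ 0.4471 -0.0245]
```

Emit:
jog_arm:
  rows:
    - [0.4,0,-0.0005,0.025,0,0,0]
    - [0.4,0,0,0.025,0,0,0]
    - [0.4,0,0,0.025,0,0,0]
    - [0.4,0,0,0.016,0,0,0]
    - [0.4,0,0,0.005,0,0,0]
    - [0.4,0,0,0,0,0,0]
    - [0.8,0,0,0,0,0,0]
    - [1,0,0,0,0,0,0]
    - [1,0,0,0,0,0,0]
    - [1,0,0,0,0,0,0]
    - [1,0,0,0,0,0,0]
  grip_force: 25

```text
time_s: 15.3
tool_pos: [0.5145, 0.0206, 0.2008]
tool_rot: [180.0, -0.1, 36.0]
force: [-1.7, -0.5, 5.1]
grip_width: 0.0313
```

```bash
python3 - <<'E'
from h import *
to(.6102,-.1514,.200)
E
```

```text
at [0.5145 0.0206 0.2008] [ 1.7998e+02 -7.0000e-02  3.6010e+01] F [-1.7 -0.5  5.1] w 0.0313 t 15.3 q [-31.  15.  28. 115.  -9.  52.  38.]
 shift [-0.0237  0.1955  0.0008] turn z None
```

Emit:
jog_arm:
  rows:
    - [1,0,0,-0.015,0,0,0]
    - [1,0,0,-0.025,0,0,0]
    - [1,0,0,-0.03,0,0,0]
    - [1,0,0,-0.025,0,0,0]
    - [1,-0.0034,0.0279,0,0,0,0]
    - [1,-0.0034,0.0279,0,0,0,0]
    - [1,-0.0034,0.0279,0,0,0,0]
    - [1,-0.0034,0.0279,0,0,0,0]
    - [1,-0.0034,0.0279,0,0,0,0]
    - [1,-0.0034,0.0279,0,0,0,0]
    - [1,-0.0034,0.0279,0,0,0,0]
    - [1,0,0,0,0,0,0]

```text
time_s: 16.3
tool_pos: [0.6104, -0.1572, 0.2949]
tool_rot: [179.7, 0.1, 35.7]
force: [-0.5, -0.7, -1.4]
grip_width: 0.0317
```

Emit:
jog_arm:
  rows:
    - [1,0,0,0,0,0,0]
    - [1,0,0,0.025,0,0,0]
    - [1,0,0,0.025,0,0,0]
    - [1,0,0,0.015,0,0,0]
    - [1,0,0,0,0,0,0]
    - [1,0,0,0,0,0,0]
    - [1,0,0,0,0,0,0]

```text
time_s: 16.88
tool_pos: [0.6101, -0.1506, 0.231]
tool_rot: [180.0, -0.1, 36.1]
force: [0.7, -0.3, -2.2]
grip_width: 0.0314
```

```bash
python3 - <<'E'
from h import *
to(.6102,-.1514,.2098)
E
```

```text
at [ 0.6101 -0.1506  0.231 ] [ 1.7995e+02 -9.0000e-02  3.6060e+01] F [ 0.7 -0.3 -2.2] w 0.0314 t 16.8833 q [-15.  26.  33.  98. -16.  60.  60.]
 shift [-0.0004  0.0007  0.0212] turn z None
```

Emit:
jog_arm:
  rows:
    - [1,0,0.0005,0.012,0,0,0]
    - [1,0,0,0.008,0,0,0]
    - [1,0,0,0.0025,0,0,0]
    - [1,0,0,0,0,0,0]
    - [0.8,0,0,0,0,0,0]
    - [0.5,0,0,0,0,0,0]
    - [0.4,0,0,0,0,0,0]
    - [0.4,0,0,0,0,0,0]
    - [0.4,0,0,-0.012,0,0,0]
    - [0.4,0,0,-0.025,0,0,0]
    - [0.4,0,0,-0.03,0,0,0]
    - [0.4,0,0,-0.03,0,0,0]

```text
time_s: 17.88
tool_pos: [0.6096, -0.1517, 0.3056]
tool_rot: [-180.0, 0.1, 36.0]
force: [0.7, -1.0, 0.4]
grip_width: 0.0515
```

Emit:
jog_arm:
  rows:
    - [0.4,0,0,0,0,0,-6]
    - [0.4,0,0,0,0,0,-6]
    - [0.4,0,0,0,0,0,-6]
    - [0.4,0,0,0,0,0,-6]
    - [0.4,0,0,0,0,0,-6]
    - [0.4,0,0,0,0,0,0]

```text
time_s: 18.38
tool_pos: [0.6099, -0.1519, 0.3052]
tool_rot: [180.0, -0.0, 66.1]
force: [-0.3, 0.0, 0.2]
grip_width: 0.052
```

```bash
python3 - <<'E'
from h import *
to(.4468,-.0243,.2)
c,im,d=shot('wrist','w7');find('wrist',['weight_200_centre','weight_100_centre','weight_block'],c)
c,im,d=shot('scene')
for n,cc in (('scene',c),('side',cam('side'))):
    D=d if n=='scene' else cams.read_camera('side')[1]
    P=cloud(cc,D).reshape(-1,3)
    Q=P[(P[:,2]>.12)&(P[:,2]<.32)&(P[:,0]>.1)&(P[:,0]<.42)&(P[:,1]<.03)&(P[:,1]>-.4)]
    for z in(.15,.2,.25,.29):
        q=Q[abs(Q[:,2]-z)<.012]
        if len(q)>30: A=np.c_[2*q[:,:2],np.ones(len(q))];s=np.linalg.lstsq(A,(q[:,:2]**2).sum(1),rcond=None)[0];print(n,z,len(q),np.round(s[:2],3),round(np.sqrt(s[2]+s[0]**2+s[1]**2),3),np.round(q.min(0),3),np.round(q.max(0),3))
E
```

```text
at [ 0.6099 -0.1519  0.3052] [ 1.7995e+02 -2.0000e-02  6.6140e+01] F [-0.3  0.   0.2] w 0.052 t 18.3833 q [-12.  21.  29.  94. -11.  67.  86.]
 shift [ 0.0507 -0.2008  0.1052] turn z None
wrist weight_200_centre 0.91 [204. 279.] [ 0.6127 -0.1529]
wrist weight_100_centre 0.57 [243. 232.] [ 0.6302 -0.2062]
wrist weight_block 0.77 [227. 243.] [ 0.6247 -0.1951]
scene 0.15 334 [ 0.259 -0.175] 0.115 [ 0.143 -0.214  0.138] [ 0.17  -0.1    0.162]
scene 0.2 344 [ 0.155 -0.136] 0.03 [ 0.132 -0.215  0.188] [ 0.169 -0.075  0.212]
scene 0.25 358 [ 0.188 -0.146] 0.049 [ 0.133 -0.18   0.238] [ 0.169 -0.089  0.262]
scene 0.29 683 [ 0.208 -0.161] 0.076 [ 0.135 -0.281  0.278] [ 0.225 -0.082  0.302]
side 0.15 769 [ 0.268 -0.176] 0.125 [ 0.183 -0.147  0.138] [ 0.394 -0.044  0.162]
side 0.2 787 [ 0.267 -0.116] 0.089 [ 0.18  -0.145  0.188] [ 0.395 -0.012  0.212]
side 0.25 799 [ 0.272 -0.176] 0.13 [ 0.182 -0.147  0.238] [ 0.402 -0.036  0.262]
side 0.29 1697 [ 0.277 -0.144] 0.103 [ 0.181 -0.298  0.278] [ 0.411 -0.031  0.302]
```

Emit:
jog_arm:
  rows:
    - [0.4,0,0,0,0,0,7]
    - [0.4,0,0,0,0,0,7]
    - [0.4,0,0,0,0,0,7]
    - [0.4,0,0,0,0,0,7]
    - [0.4,0,0,0,0,0,7]
    - [0.4,0,0,0,0,0,7]
    - [0.4,0,0,0,0,0,7]
    - [0.4,0,0,0,0,0,7]
    - [0.4,0,0,0,0,0,7]
    - [0.4,0,0,0,0,0,7]
    - [0.4,0,0,0,0,0,7]
    - [0.4,0,0,0,0,0,7]

```text
time_s: 19.68
tool_pos: [0.61, -0.1515, 0.3043]
tool_rot: [180.0, -0.0, -18.4]
force: [0.4, 0.3, 0.3]
grip_width: 0.0522
```

Emit:
jog_arm:
  rows:
    - [0.4,0,0,0,0,0,7]
    - [0.4,0,0,0,0,0,7]
    - [0.4,0,0,0,0,0,7]
    - [0.4,0,0,0,0,0,6]
    - [0.4,-0.0294,0.0036,0,0,0,0]
    - [0.4,-0.0294,0.0036,0,0,0,0]
    - [0.4,-0.0294,0.0036,0,0,0,0]
    - [0.4,-0.0294,0.0036,0,0,0,0]
    - [0.4,-0.0294,0.0036,0,0,0,0]
    - [0.4,0,0,0,0,0,0]
    - [0.4,0,0,0,0,0,0]

```text
time_s: 20.6
tool_pos: [0.4927, -0.0592, 0.3045]
tool_rot: [-179.8, 0.1, -44.9]
force: [0.9, -0.1, -0.2]
grip_width: 0.0521
```

```bash
python3 - <<'E'
from h import *
to(.4468,-.0243,.195,-45)
c,im,d=shot('wrist','w8');find('wrist',['weight_50_centre','vial_blue_centre'],c)
a=shot('side')[1];b=shot('scene')[1]
cv2.imwrite('pics/s8.png',cv2.resize(np.hstack([a[:320,180:460],b[:320,230:560]])[:,:,::-1],(800,420)))
E
```

```text
at [ 0.4927 -0.0592  0.3045] [-1.7984e+02  8.0000e-02 -4.4860e+01] F [ 0.9 -0.1 -0.2] w 0.0521 t 20.6 q [-47.   5.  53. 113.  -4.  64. -37.]
 shift [-0.0571  0.0078  0.1095] turn z 0.14
wrist weight_50_centre 0.88 [211. 213.] [ 0.4469 -0.0253]
wrist vial_blue_centre 0.74 [206. 489.] [ 0.6174 -0.1838]
wrist vial_blue_centre 0.7 [ 49. 344.] [ 0.6111 -0.0084]
wrist vial_blue_centre 0.64 [142. 129.] [0.4468 0.0605]
```

View pics/s8.png

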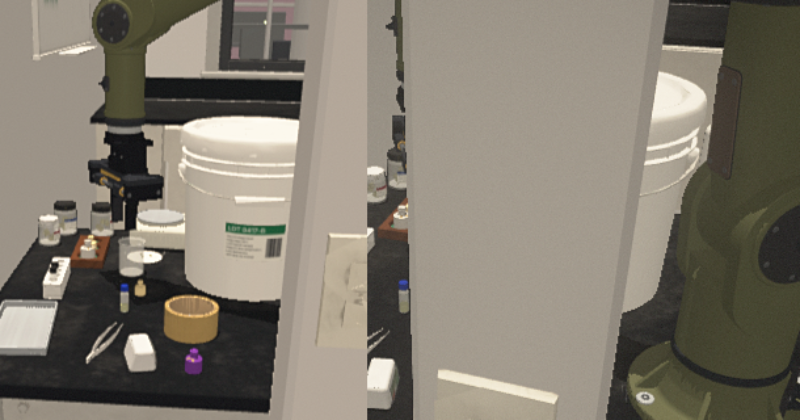

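Emit:
jog_arm:
  rows:
    - [0.4,-0.0285,0.004,0,0,0,0]
    - [0.4,-0.0285,0.004,0,0,0,0]
    - [0.4,0,0,0.025,0,0,0]
    - [0.4,0,0,0.02,0,0,0]
    - [0.4,0,0,0,0,0,0]
    - [0.4,0,0,0,0,0,0]

```text
time_s: 21.35
tool_pos: [0.4474, -0.0265, 0.2589]
tool_rot: [179.8, -0.0, -45.1]
force: [0.3, -0.4, -0.3]
grip_width: 0.0523
```

```bash
python3 - <<'E'
from h import *
c,im,d=shot('wrist','w9');find('wrist',['weight_50_centre','vial_blue_centre'],c)
to(.4468,-.0248,.1955,-45)
E
```

```text
wrist weight_50_centre 0.61 [217. 275.] [ 0.4472 -0.025 ]
wrist vial_blue_centre 0.81 [134. 182.] [0.4476 0.0598]
at [ 0.4483 -0.0263  0.2602] [-1.7999e+02 -1.0000e-01 -4.5060e+01] F [-0.1 -0.2 -0.2] w 0.0527 t 21.5 q [-51.   0.  52. 122.   0.  58. -44.]
 shift [-0.0022  0.      0.0647] turn z -0.06
```

Emit:
jog_arm:
  rows:
    - [0.4,-0.0015,0,0.025,0,0,0]
    - [0.4,0,0,0.025,0,0,0]
    - [0.4,0,0,0.01,0,0,0]
    - [0.4,0,0,0.0045,0,0,0]
    - [0.4,0,0,0,0,0,0]
    - [0.4,0,0,0,0,0,0]
    - [0.8,0,0,0,0,0,0]
    - [1,0,0,0,0,0,0]
    - [1,0,0,0,0,0,0]
    - [1,0,0,0,0,0,0]
    - [1,0,0,0,0,0,0]
  grip_force: 20

```text
time_s: 22.42
tool_pos: [0.4464, -0.0246, 0.1951]
tool_rot: [-179.9, -0.0, -45.0]
force: [-0.8, -1.0, -0.3]
grip_width: 0.0264
```

Emit:
jog_arm:
  rows:
    - [1,0,0,0,0,0,0]
    - [1,0,0,-0.015,0,0,0]
    - [1,0,0,-0.03,0,0,0]
    - [1,0,0,-0.03,0,0,0]
    - [1,0,0,-0.025,0,0,0]
    - [1,0,0,0,0,0,0]

```text
time_s: 22.92
tool_pos: [0.4483, -0.0251, 0.2992]
tool_rot: [-179.5, -0.2, -45.0]
force: [0.5, -0.3, -0.8]
grip_width: 0.0198
```

```bash
python3 - <<'E'
from h import *
to(.6385,-.2499,.2035)
E
```

```text
at [ 0.4483 -0.0251  0.2992] [-179.52   -0.19  -45.  ] F [ 0.5 -0.3 -0.8] w 0.0198 t 22.9167 q [-54.  -5.  52. 120.   4.  63. -48.]
 shift [0.2935 0.0245 0.0957] turn z None
```

Emit:
jog_arm:
  rows:
    - [1,0.0293,0.0025,0,0,0,0]
    - [1,0.0293,0.0025,0,0,0,0]
    - [1,0.0293,0.0025,0,0,0,0]
    - [1,0.0293,0.0025,0,0,0,0]
    - [1,0.0293,0.0025,0,0,0,0]
    - [1,0.0293,0.0025,0,0,0,0]
    - [1,0.0293,0.0025,0,0,0,0]
    - [1,0.0293,0.0025,0,0,0,0]
    - [1,0.0293,0.0025,0,0,0,0]
    - [1,0.0293,0.0025,0,0,0,0]
    - [1,0,0,0,0,0,0]

```text
time_s: 23.83
tool_pos: [0.6368, -0.2543, 0.2929]
tool_rot: [179.8, -0.2, -45.2]
force: [-0.7, -0.2, 1.0]
grip_width: 0.0204
```

Emit:
jog_arm:
  rows:
    - [1,0,0,0,0,0,-6]
    - [1,0,0,0,0,0,-6]
    - [1,0,0,0,0,0,-6]
    - [1,0,0,0,0,0,-6]
    - [1,0,0,0,0,0,-6]
    - [1,0,0,0,0,0,-6]
    - [1,0,0,0,0,0,-6]
    - [1,0,0,0,0,0,-6]
    - [1,0,0,0,0,0,-6]
    - [1,0,0,0,0,0,-6]
    - [1,0,0,0,0,0,0]
    - [1,0,0,0,0,0,0]

```text
time_s: 24.83
tool_pos: [0.6355, -0.2492, 0.2939]
tool_rot: [-179.9, 0.0, 14.9]
force: [-0.7, 1.0, -0.5]
grip_width: 0.0204
```

```bash
python3 - <<'E'
from h import *
to(.6385,-.2499,.2035)
E
```

```text
at [ 0.6355 -0.2492  0.2939] [-1.7994e+02  4.0000e-02  1.4850e+01] F [-0.7  1.  -0.5] w 0.0204 t 24.8333 q [-10.  31.  40.  87. -20.  70.  48.]
 shift [0.0027 0.0015 0.0904] turn z None
```

Emit:
jog_arm:
  rows:
    - [1,0.0025,0.0015,0.025,0,0,0]
    - [1,0,0,0.025,0,0,0]
    - [1,0,0,0.02,0,0,0]
    - [1,0,0,0,0,0,0]
    - [1,0,0,0,0,0,0]
    - [1,0,0,0,0,0,0]

```text
time_s: 25.33
tool_pos: [0.639, -0.2506, 0.2259]
tool_rot: [179.9, -0.1, 14.9]
force: [0.9, -0.0, -0.7]
grip_width: 0.0203
```

```bash
python3 - <<'E'
from h import *
to(.6385,-.2499,.2040)
E
```

```text
at [ 0.639  -0.2506  0.2259] [ 1.7994e+02 -6.0000e-02  1.4940e+01] F [ 0.9 -0.  -0.7] w 0.0203 t 25.3333 q [ -8.  35.  38.  89. -23.  64.  50.]
 shift [-0.0003 -0.0008  0.0219] turn z None
```

Emit:
jog_arm:
  rows:
    - [1,0,-0.0005,0.012,0,0,0]
    - [1,0,0,0.008,0,0,0]
    - [1,0,0,0.002,0,0,0]
    - [1,0,0,0,0,0,0]
    - [0.8,0,0,0,0,0,0]
    - [0.6,0,0,0,0,0,0]
    - [0.45,0,0,0,0,0,0]
    - [0.45,0,0,0,0,0,0]
    - [0.45,0,0,-0.012,0,0,0]
    - [0.45,0,0,-0.025,0,0,0]
    - [0.4,0,0,-0.03,0,0,0]
    - [0.4,0,0,-0.03,0,0,0]

```text
time_s: 26.33
tool_pos: [0.6382, -0.2499, 0.3012]
tool_rot: [-180.0, 0.0, 15.0]
force: [0.5, 0.6, 0.2]
grip_width: 0.0505
```

Emit:
jog_arm:
  rows:
    - [0.4,-0.0094,-0.0318,0,0,0,0]
    - [0.4,-0.0094,-0.0318,0,0,0,0]
    - [0.4,-0.0094,-0.0318,0,0,0,0]
    - [0.4,-0.0094,-0.0318,0,0,0,0]
    - [0.4,-0.0094,-0.0318,0,0,0,0]
    - [0.4,-0.0094,-0.0318,0,0,0,0]
    - [0.4,-0.0094,-0.0318,0,0,0,0]
    - [0.4,-0.0094,-0.0318,0,0,0,0]
    - [0.4,-0.0094,-0.0318,0,0,0,0]
    - [0.4,-0.0094,-0.0318,0,0,0,0]
    - [0.4,-0.0094,-0.0318,0,0,0,0]
    - [0.4,0,0,0,0,0,0]

```text
time_s: 27.33
tool_pos: [0.4453, 0.0663, 0.3002]
tool_rot: [-179.8, 0.0, 15.4]
force: [0.4, 0.1, 0.2]
grip_width: 0.0527
```

```bash
python3 - <<'E'
from h import *
c,im,d=shot('wrist','w10');find('wrist',['vial_blue_centre'],c)
P=cloud(c,d)
for k in outline_of('wrist','vial_blue_centre')[:2]:
    Q=P[k['pixels']];Q=Q[(Q[:,2]>.04)&(Q[:,2]<.06)];print(k['conf'],k['box'],len(Q),np.median(Q,0), cv2.minEnclosingCircle((Q[:,:2]*1000).astype(np.float32)) if len(Q) else 0)
to(.448,.061,.212)
E
```

```text
wrist vial_blue_centre 0.68 [214. 278.] [0.4474 0.06  ]
0.73 [268.5, 196.4, 286.4, 231.7] 313 [0.44661444 0.06326309 0.04983376] ((446.92462158203125, 61.783363342285156), 7.031283855438232)
at [0.4483 0.0609 0.3006] [-1.7999e+02 -9.0000e-02  1.5020e+01] F [-0.1 -0.4  0.2] w 0.0524 t 27.4833 q [-44.  -2.  33. 119.   1.  63.   3.]
 shift [-0.0002 -0.0002  0.0886] turn z None
```

View pics/w10.png

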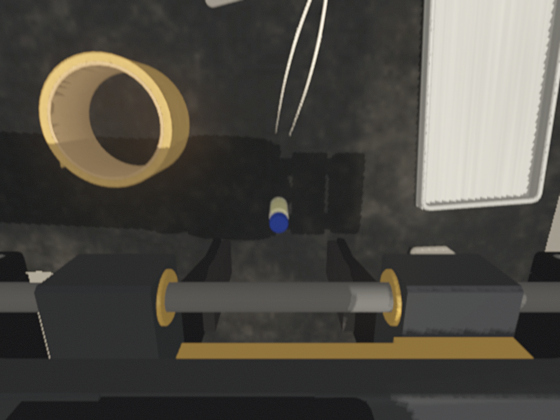

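Emit:
jog_arm:
  rows:
    - [0.4,-0.001,-0.001,0.025,0,0,0]
    - [0.4,0,0,0.025,0,0,0]
    - [0.4,0,0,0.02,0,0,0]
    - [0.4,0,0,0.014,0,0,0]
    - [0.4,0,0,0.0045,0,0,0]
    - [0.5,0,0,0,0,0,0]
    - [0.6,0,0,0,0,0,0]
    - [0.7,0,0,0,0,0,0]
    - [0.8,0,0,0,0,0,0]
    - [1,0,0,0,0,0,0]
    - [1,0,0,0,0,0,0]
    - [1,0,0,0,0,0,0]
  grip_force: 12

```text
time_s: 28.48
tool_pos: [0.447, 0.062, 0.2116]
tool_rot: [-180.0, -0.0, 15.0]
force: [-0.4, 0.6, 1.3]
grip_width: 0.0155
```

Emit:
jog_arm:
  rows:
    - [1,0,0,0,0,0,0]
    - [1,0,0,-0.015,0,0,0]
    - [1,0,0,-0.025,0,0,0]
    - [1,0,0,-0.03,0,0,0]
    - [1,0,0,-0.02,0,0,0]
    - [1,0,0,0,0,0,0]

```text
time_s: 28.98
tool_pos: [0.4485, 0.0621, 0.3054]
tool_rot: [-179.9, -0.4, 15.0]
force: [1.5, -0.1, 0.4]
grip_width: 0.0155
```

```bash
python3 - <<'E'
from h import *
to(.6322,-.0596,.2185,17.7)
E
```

```text
at [0.4485 0.0621 0.3054] [-179.92   -0.45   15.  ] F [ 1.5 -0.1  0.4] w 0.0155 t 28.9833 q [-45.  -3.  33. 118.   2.  64.   3.]
 shift [0.138  0.1718 0.0869] turn z -2.7
```

Emit:
jog_arm:
  rows:
    - [1,0,0,0,0,0,-2.7]
    - [1,0.0197,0.0245,0,0,0,0]
    - [1,0.0197,0.0245,0,0,0,0]
    - [1,0.0197,0.0245,0,0,0,0]
    - [1,0.0197,0.0245,0,0,0,0]
    - [1,0.0197,0.0245,0,0,0,0]
    - [1,0.0197,0.0245,0,0,0,0]
    - [1,0.0197,0.0245,0,0,0,0]
    - [1,0,0,0,0,0,0]
    - [1,0,0,0.02,0,0,0]
    - [1,0,0,0,0,0,0]
    - [1,0,0,0,0,0,0]

```text
time_s: 29.98
tool_pos: [0.6294, -0.059, 0.2795]
tool_rot: [-179.9, 0.2, 17.7]
force: [0.0, 0.2, 0.3]
grip_width: 0.0152
```

```bash
python3 - <<'E'
from h import *
c,im,d=shot('wrist','w11')
P=cloud(c,d)
for k in outline_of('wrist','rack')[:1]:
    Q=P[k['pixels']];Q=Q[abs(Q[:,2]-.031)<.004];print(k['conf'],k['box'],cv2.minAreaRect((Q[:,:2]*1000).astype(np.float32)))
for k in outline_of('wrist','vial_blue_centre')[:1]:
    Q=P[k['pixels']];print(k['conf'],k['box'],np.median(Q,0))
to(.6322,-.0596,.2185)
E
```

```text
0.63 [254.9, 31.7, 309.5, 243.2] ((616.1267700195312, -8.638267517089844), (36.11076736450195, 142.7670440673828), 17.66069984436035)
0.77 [266.2, 226.7, 292.1, 280.0] [ 0.62790358 -0.05424774  0.10433778]
at [ 0.6303 -0.0591  0.282 ] [-1.7999e+02 -6.0000e-02  1.7740e+01] F [-0.2  0.5 -0.2] w 0.0152 t 30.1333 q [-28.  25.  39.  95. -17.  66.  33.]
 shift [0.0017 0.0011 0.0635] turn z None
```

View pics/w11.png

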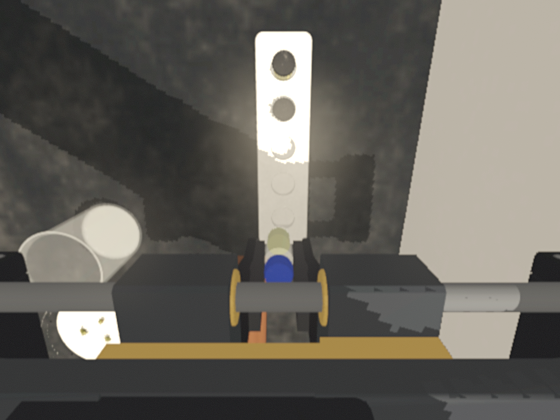

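Emit:
jog_arm:
  rows:
    - [1,0.0015,0.001,0.015,0,0,0]
    - [1,0,0,0.012,0,0,0]
    - [1,0,0,0,0,0,0]
    - [1,0,0,0,0,0,0]
    - [1,0,0,0,0,0,0]

```text
time_s: 30.55
tool_pos: [0.632, -0.06, 0.2541]
tool_rot: [-180.0, 0.0, 17.7]
force: [1.0, 0.3, 0.1]
grip_width: 0.0153
```

```bash
python3 - <<'E'
from h import *
to(.6322,-.0596,.2185)
E
```

```text
at [ 0.632  -0.06    0.2541] [-1.80e+02  2.00e-02  1.77e+01] F [1.  0.3 0.1] w 0.0153 t 30.55 q [-27.  27.  38.  96. -18.  63.  34.]
 shift [ 0.0003 -0.0003  0.0356] turn z None
```

Emit:
jog_arm:
  rows:
    - [1,0,0,0.008,0,0,0]
    - [1,0,0,0.01,0,0,0]
    - [1,0,0,0.01,0,0,0]
    - [1,0,0,0.006,0,0,0]
    - [1,0,0,0.001,0,0,0]
    - [1,0,0,0,0,0,0]
    - [1,0,0,0,0,0,0]

```text
time_s: 31.13
tool_pos: [0.6321, -0.0601, 0.2192]
tool_rot: [180.0, 0.0, 17.7]
force: [-0.7, -0.1, -0.5]
grip_width: 0.0148
```

```bash
python3 - <<'E'
from h import *
to(.6322,-.0596,.2180)
E
```

```text
at [ 0.6321 -0.0601  0.2192] [1.80e+02 1.00e-02 1.77e+01] F [-0.7 -0.1 -0.5] w 0.0148 t 31.1333 q [-26.  29.  37.  98. -20.  60.  35.]
 shift [ 0.0003 -0.0004  0.0012] turn z None
```

Emit:
jog_arm:
  rows:
    - [1,0,0,0.0015,0,0,0]
    - [1,0,0,0,0,0,0]
    - [0.85,0,0,0,0,0,0]
    - [0.7,0,0,0,0,0,0]
    - [0.6,0,0,0,0,0,0]
    - [0.6,0,0,0,0,0,0]
    - [0.6,0,0,0,0,0,0]
    - [0.6,0,0,-0.01,0,0,0]
    - [0.6,0,0,-0.02,0,0,0]
    - [0.5,0,0,-0.03,0,0,0]
    - [0.5,0,0,-0.03,0,0,0]
    - [0.5,0,0,0,0,0,6.1]

```text
time_s: 32.13
tool_pos: [0.634, -0.0612, 0.3152]
tool_rot: [179.9, -0.6, 11.5]
force: [1.3, -0.8, 1.5]
grip_width: 0.0418
```

Emit:
jog_arm:
  rows:
    - [0.5,0,0,0,0,0,6.1]
    - [0.5,0,0,0,0,0,6.1]
    - [0.5,-0.0222,-0.0281,0,0,0,0]
    - [0.5,-0.0222,-0.0281,0,0,0,0]
    - [0.5,-0.0222,-0.0281,0,0,0,0]
    - [0.5,-0.0222,-0.0281,0,0,0,0]
    - [0.5,-0.0222,-0.0281,0,0,0,0]
    - [0.5,-0.0222,-0.0281,0,0,0,0]
    - [0.5,-0.0222,-0.0281,0,0,0,0]
    - [0.5,-0.0222,-0.0281,0,0,0,0]
    - [0.5,-0.0222,-0.0281,0,0,0,0]
    - [0.5,0,0,0,0,0,0]

```text
time_s: 33.13
tool_pos: [0.4308, 0.2007, 0.3083]
tool_rot: [-179.8, 0.1, -0.0]
force: [0.6, 1.0, 0.6]
grip_width: 0.0433
```

```bash
python3 - <<'E'
from h import *
c,im,d=shot('wrist','w12');find('wrist',['tweezers_centre','tool_tray'],c)
P=cloud(c,d)
for k in outline_of('wrist','tweezers_centre')[:2]:
    m=k['pixels'];v,u=np.nonzero(m);X=np.array([onplane(c,a,b,.006)[:2] for a,b in zip(v,u)])
    Q=P[m];Q=Q[(Q[:,2]>.003)&(Q[:,2]<.03)]
    print(k['conf'],k['box'],'plane',cv2.minAreaRect((X*1000).astype(np.float32)),'cloud',cv2.minAreaRect((Q[:,:2]*1000).astype(np.float32)),np.percentile(Q[:,2],[50,98]))
to(.4345,.195,.19)
cv2.imwrite('pics/w12c.png',im[:260,100:480,::-1])
E
```

```text
wrist tweezers_centre 0.94 [206. 280.] [0.4323 0.1921]
wrist tool_tray 0.95 [200. 442.] [0.5819 0.197 ]
0.92 [271.0, 122.2, 289.0, 226.5] plane ((432.7619323730469, 220.4267120361328), (96.07372283935547, 18.058015823364258), 89.48617553710938) cloud ((432.8894348144531, 219.8166046142578), (97.2399673461914, 17.933734893798828), 88.98568725585938) [0.00826222 0.00991208]
at [0.4356 0.194  0.3084] [-1.7998e+02 -6.0000e-02 -6.8000e-01] F [-1.5 -0.6  0.1] w 0.0435 t 33.3333 q [-62.   1.  35. 115.  -0.  64. -27.]
 shift [-0.0011 -0.001   0.1184] turn z None
```

View pics/w12c.png

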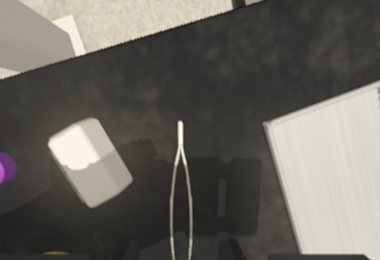

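Emit:
jog_arm:
  rows:
    - [0.5,-0.0025,-0.001,0.025,0,0,0]
    - [0.5,0,0,0.03,0,0,0]
    - [0.5,0,0,0.03,0,0,0]
    - [0.5,0,0,0.02,0,0,0]
    - [0.5,0,0,0.01,0,0,0]
    - [0.5,0,0,0.004,0,0,0]
    - [0.5,0,0,0,0,0,0]
    - [0.5,0,0,0,0,0,0]
  grip_force: 15

```text
time_s: 34.0
tool_pos: [0.4334, 0.1958, 0.1898]
tool_rot: [-180.0, -0.1, -0.7]
force: [-0.7, 0.7, 0.7]
grip_width: 0.0435
```

```bash
python3 - <<'E'
from h import *
to(.4328,.195,.185)
E
```

```text
at [0.4334 0.1958 0.1898] [-1.7996e+02 -9.0000e-02 -6.6000e-01] F [-0.7  0.7  0.7] w 0.0435 t 34.0 q [-60.  12.  35. 121.  -9.  49. -20.]
 shift [-0.0006  0.0008  0.0048] turn z None
```

Emit:
jog_arm:
  rows:
    - [0.5,-0.0005,0,0.0045,0,0,0]
    - [0.5,0,0,0,0,0,0]
    - [0.6,0,0,0,0,0,0]
    - [0.8,0,0,0,0,0,0]
    - [1,0,0,0,0,0,0]
    - [1,0,0,0,0,0,0]
    - [1,0,0,0,0,0,0]
    - [1,0,0,0,0,0,0]

```text
time_s: 34.67
tool_pos: [0.4319, 0.1961, 0.1844]
tool_rot: [-180.0, -0.0, -0.6]
force: [-0.2, 0.5, 1.4]
grip_width: 0.0179
```

Emit:
jog_arm:
  rows:
    - [1,0,0,-0.01,0,0,0]
    - [1,0,0,-0.02,0,0,0]
    - [1,0,0,-0.025,0,0,0]
    - [1,0,0,-0.02,0,0,0]
    - [1,0,0,0,0,0,0]

```text
time_s: 35.08
tool_pos: [0.4337, 0.1965, 0.2637]
tool_rot: [-179.7, -0.3, -0.6]
force: [0.6, 0.1, 0.4]
grip_width: 0.0184
```

```bash
python3 - <<'E'
from h import *
c,im,d=shot('wrist','w13');find('wrist',['tweezers_centre','tool_tray'],c)
P=cloud(c,d)
for k in outline_of('wrist','tweezers_centre')[:1]:
    Q=P[k['pixels']];Q=Q[Q[:,2]<.12];print(k['conf'],k['box'],np.percentile(Q[:,2],[5,50,95]),np.polyfit(Q[:,1],Q[:,2],1),cv2.minAreaRect((Q[:,:2]*1000).astype(np.float32)))
to(.581,.197,.187,19.9)
E
```

```text
wrist tool_tray 0.81 [208. 464.] [0.5819 0.1975]
at [0.4314 0.1958 0.2587] [ 1.7996e+02  6.0000e-02 -5.9000e-01] F [ 0.2 -0.2 -0.1] w 0.018 t 35.2833 q [-62.   4.  36. 118.  -3.  58. -25.]
 shift [0.1411 0.0498 0.0717] turn z -20.49
```

```bash
python3 - <<'E'
from h import *
for n in('w2','w3'):
    c=dict(np.load(n+'.npz'));P=cloud(c,c['d'])[:240].reshape(-1,3)
    P=P[(P[:,2]>.04)&(P[:,2]<.2)&(P[:,0]*.96+P[:,1]*.28>.68)&(P[:,0]*.96+P[:,1]*.28<.75)&(P[:,1]>-.15)]
    print(n,len(P))
    if len(P)>50:
        x=np.polyfit(P[:,1],P[:,0],1);e=P[:,0]-np.polyval(x,P[:,1]);print(x,e.std(),e.min(),np.corrcoef(e,P[:,2])[0,1])
        print('distance of tray centre',(np.polyval(x,.197)-.581)/np.hypot(1,x[0]))
E
```

```text
w2 16463
[-0.26712287  0.74616874] 0.0004277701935293632 -0.0016203162581508446 0.1029907747152579
distance of tray centre 0.10873306713526944
w3 4834
[-0.26706061  0.74584286] 0.0005328146282921896 -0.001903367452315785 0.04794971848016153
distance of tray centre 0.10843175818999583
```

Emit:
jog_arm:
  rows:
    - [1,0,0,0,0,0,-6.8]
    - [1,0,0,0,0,0,-6.8]
    - [1,0,0,0,0,0,-6.9]
    - [1,0.0258,0.01,0,0,0,0]
    - [1,0.0258,0.01,0,0,0,0]
    - [1,0.0258,0.01,0,0,0,0]
    - [1,0.0258,0.01,0,0,0,0]
    - [1,0.0258,0.01,0,0,0,0]
    - [1,0,0,0,0,0,0]
    - [1,0,0,0,0,0,0]
    - [1,0,0,0,0,0,0]

```text
time_s: 36.2
tool_pos: [0.5693, 0.1926, 0.2577]
tool_rot: [180.0, 0.2, 19.9]
force: [-1.4, -0.3, -0.4]
grip_width: 0.0183
```

```bash
python3 - <<'E'
from h import *
c,im,d=shot('wrist','w14');find('wrist',['tool_tray','tweezers_centre'],c)
P=cloud(c,d)
for k in outline_of('wrist','tool_tray')[:1]:
    Q=P[k['pixels']];Q=Q[abs(Q[:,2]-.01)<.01];print(k['conf'],k['box'],cv2.minAreaRect((Q[:,:2]*1000).astype(np.float32)))
to(.5697,.1929,.187,19.9)
E
```

```text
wrist tool_tray 0.63 [213. 296.] [0.5821 0.1958]
at [0.5693 0.1932 0.2592] [-1.7995e+02  3.0000e-02  1.9950e+01] F [ 0.  -0.1 -0. ] w 0.0182 t 36.4 q [-51.  22.  36. 101. -14.  62.  10.]
 shift [0.0003 0.0005 0.0722] turn z 0.05
```

View pics/w14.png

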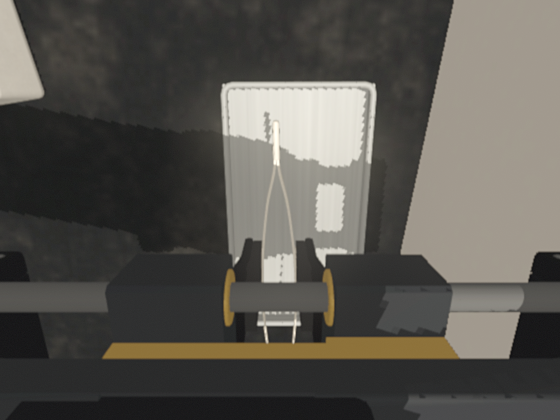

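Emit:
jog_arm:
  rows:
    - [1,0,0,0.02,0,0,0]
    - [1,0,0,0.02,0,0,0]
    - [1,0,0,0.015,0,0,0]
    - [1,0,0,0.01,0,0,0]
    - [1,0,0,0,0,0,0]
    - [1,0,0,0,0,0,0]
    - [1,0,0,0,0,0,0]

```text
time_s: 36.98
tool_pos: [0.5706, 0.1931, 0.1954]
tool_rot: [-180.0, -0.1, 19.9]
force: [-0.0, 0.2, -0.6]
grip_width: 0.0181
```

```bash
python3 - <<'E'
from h import *
to(.5697,.1929,.187,19.9)
E
```

```text
at [0.5706 0.1931 0.1954] [-1.7998e+02 -1.0000e-01  1.9920e+01] F [-0.   0.2 -0.6] w 0.0181 t 36.9833 q [-49.  26.  34. 103. -18.  56.  12.]
 shift [-0.0009 -0.0001  0.0084] turn z 0.02
```

Emit:
jog_arm:
  rows:
    - [1,0,0,0.005,0,0,0]
    - [1,0,0,0.0035,0,0,0]
    - [1,0,0,0,0,0,0]
    - [1,0,0,0,0,0,0]
    - [0.75,0,0,0,0,0,0]
    - [0.67,0,0,0,0,0,0]
    - [0.67,0,0,0,0,0,0]
    - [0.67,0,0,0,0,0,0]

```text
time_s: 37.65
tool_pos: [0.57, 0.1928, 0.1856]
tool_rot: [-180.0, 0.0, 19.9]
force: [0.5, 0.2, 0.0]
grip_width: 0.0277
```

Emit:
jog_arm:
  rows:
    - [0.67,0,0,0,0,0,0]
    - [0.67,0,0,-0.01,0,0,0]
    - [0.67,0,0,-0.02,0,0,0]
    - [0.6,0,0,-0.03,0,0,0]
    - [0.5,0,0,-0.04,0,0,0]
    - [0.4,-0.01,0.04,-0.04,0,0,0]
    - [0.4,-0.01,0.04,-0.04,0,0,0]
    - [0.4,-0.01,0.04,-0.04,0,0,0]
    - [0.4,0,0.04,0,0,0,0]
    - [0.4,0,0,0,0,0,0]
    - [0.4,0,0,0,0,0,0]

```text
time_s: 38.57
tool_pos: [0.5934, 0.0622, 0.3744]
tool_rot: [180.0, -0.1, 19.5]
force: [0.0, 0.2, 0.6]
grip_width: 0.052
```

```bash
python3 - <<'E'
from h import *
c,im,d=shot('wrist','w15');find('wrist',None or H,c,top=1)
P=cloud(c,d)
for k in outline_of('wrist','tweezers_centre')[:1]:
    Q=P[k['pixels']];print(k['conf'],k['box'],np.percentile(Q[:,2],[5,50,95]),cv2.minAreaRect((Q[:,:2]*1000).astype(np.float32)))
to(.63,-.12,.42,19.9)
E
```

```text
wrist weight_200_centre 0.56 [349. 231.] [ 0.6104 -0.1562]
wrist tweezers_centre 0.76 [ 53. 300.] [0.5723 0.1894]
wrist tool_tray 0.66 [ 47. 311.] [0.5809 0.1985]
wrist rack 0.57 [243. 274.] [ 0.6157 -0.0132]
wrist vial_a_centre 0.85 [209. 275.] [0.5997 0.0375]
wrist vial_b_centre 0.57 [228. 278.] [0.61   0.0181]
0.55 [290.6, 1.2, 308.7, 94.4] [0.00237583 0.00933287 0.01126973] ((575.7809448242188, 185.60743713378906), (27.967893600463867, 94.3856201171875), 7.186724662780762)
at [0.593  0.0663 0.3727] [180.     0.    19.93] F [0.3 1.3 0.1] w 0.0522 t 39.1667 q [-44.  15.  42.  95. -11.  74.  20.]
 shift [-0.0286  0.1878 -0.0473] turn z 0.03
```

View pics/w15.png

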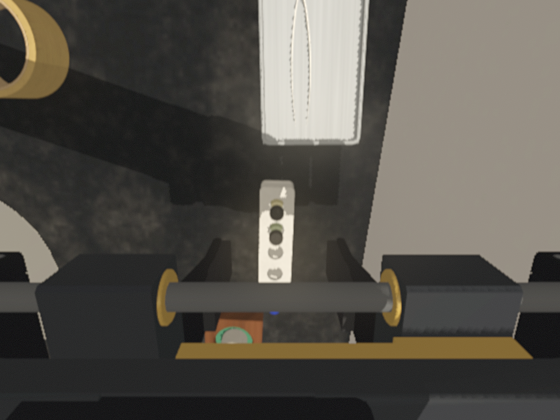

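Emit:
jog_arm:
  rows:
    - [0.4,-0.0047,0.034,-0.0045,0,0,0]
    - [0.4,-0.0047,0.034,-0.0045,0,0,0]
    - [0.4,-0.0047,0.034,-0.0045,0,0,0]
    - [0.4,-0.0047,0.034,-0.0045,0,0,0]
    - [0.4,-0.0047,0.034,-0.0045,0,0,0]
    - [0.4,-0.0047,0.034,-0.0045,0,0,0]
    - [0.4,-0.0047,0.034,-0.0045,0,0,0]
    - [0.4,-0.0047,0.034,-0.0045,0,0,0]
    - [0.4,-0.0047,0.034,-0.0045,0,0,0]
    - [0.4,-0.0047,0.034,-0.0045,0,0,0]
    - [0.4,0,0,0,0,0,0]
    - [0.4,0,0,0,0,0,0]

```text
time_s: 40.17
tool_pos: [0.6636, -0.273, 0.4176]
tool_rot: [179.9, 0.1, 19.6]
force: [0.1, 1.4, 0.6]
grip_width: 0.0521
```

```bash
python3 - <<'E'
from h import *
H2=dict(weight_200_centre=.029,weight_100_centre=.025,weight_50_centre=.022,vial_blue_centre=.031,rack=0,weight_block=0,vial_a_centre=.031,vial_b_centre=.031)
import h;h.H.update(H2)
c,im,d=shot('wrist','w16');find('wrist',H2,c,top=2)
P=cloud(c,d)
print('goals 200 .6102 -.1514 | 100 .6251 -.2033 | 50 .6385 -.2499 | vial .6322 -.0596')
for n in list(H2)[:4]:
  for k in outline_of('wrist',n)[:2]:
    Q=P[k['pixels']];Q=Q[(Q[:,2]>.022)&(Q[:,2]<.07)]
    if len(Q)>5: print(n,round(k['conf'],2),np.round(k['box']),'zmax',np.percentile(Q[:,2],98).round(4),np.round(cv2.minEnclosingCircle((Q[:,:2]*1000).astype(np.float32)),1) if 0 else np.round(cv2.minAreaRect((Q[:,:2]*1000).astype(np.float32))[0],1))
E
```

```text
wrist weight_200_centre 0.75 [ 52. 269.] [ 0.6113 -0.1538]
wrist weight_100_centre 0.62 [107. 272.] [ 0.6319 -0.2042]
wrist weight_50_centre 0.7 [150. 267.] [ 0.6415 -0.2507]
wrist weight_block 0.86 [ 99. 269.] [ 0.6255 -0.1968]
wrist vial_b_centre 0.66 [ 51. 270.] [ 0.6122 -0.1528]
goals 200 .6102 -.1514 | 100 .6251 -.2033 | 50 .6385 -.2499 | vial .6322 -.0596
weight_200_centre 0.78 [253.  33. 290.  68.] zmax 0.0505 [ 611.7 -151.6]
weight_200_centre 0.22 [257.  94. 278. 117.] zmax 0.0425 [ 626.3 -202.7]
weight_100_centre 0.92 [254.  93. 278. 116.] zmax 0.0424 [ 626.3 -203. ]
weight_50_centre 0.86 [258. 140. 274. 160.] zmax 0.0365 [ 639.8 -249.5]
```

View pics/w16.png

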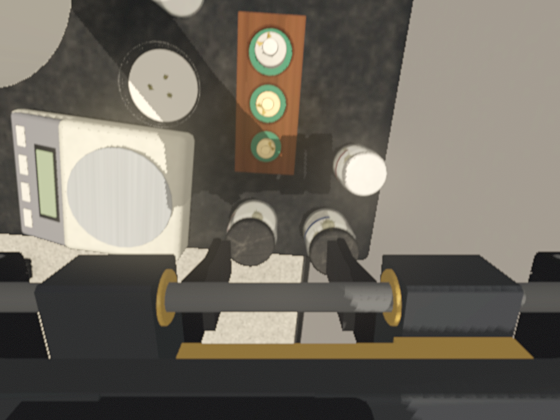

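Emit:
jog_arm:
  rows:
    - [0.4,0.006,-0.035,0,0,0,0]
    - [0.4,0.006,-0.035,0,0,0,0]
    - [0.4,0.006,-0.035,0,0,0,0]
    - [0.4,0,0,0,0,0,0]
    - [0.4,0,0,0,0,0,0]

```text
time_s: 41.23
tool_pos: [0.6464, -0.1612, 0.4178]
tool_rot: [-179.9, -0.1, 20.2]
force: [-0.1, -0.3, 0.3]
grip_width: 0.0524
```

```bash
python3 - <<'E'
from h import *
import h;h.H['vial_blue_centre']=.031
c,im,d=shot('wrist','w17');find('wrist',['vial_blue_centre','vial_a_centre','vial_b_centre','rack'],c,top=2)
P=cloud(c,d)
for n in('vial_blue_centre','vial_a_centre'):
  for k in outline_of('wrist',n)[:3]:
    Q=P[k['pixels']];Q=Q[(Q[:,2]>.05)&(Q[:,2]<.07)]
    if len(Q)>5: print(n,round(k['conf'],2),np.round(k['box']),'zmax',np.percentile(Q[:,2],98).round(4),np.round(cv2.minAreaRect((Q[:,:2]*1000).astype(np.float32))[0],1))
cv2.imwrite('pics/w17c.png',cv2.resize(im[:250,180:400,::-1],None,fx=2,fy=2))
E
```

```text
wrist vial_blue_centre 0.79 [ 84. 300.] [ 0.6344 -0.0587]
wrist rack 0.6 [ 37. 299.] [ 0.6166 -0.0117]
vial_blue_centre 0.73 [291.  77. 308.  93.] zmax 0.0578 [632.9 -61.1]
```

View pics/w17c.png

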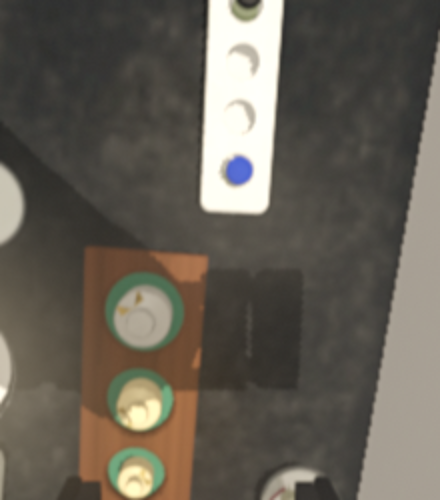

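```bash
python3 -c "
from cell import env
print(env.sign_off())"
```

```text
the job is handed in; nothing more can be done
None
```

All five things are put away, and I handed the job in at about 41 s of the 122 s allowed. The sign-off reports no verdict, so what follows is from my own last checks.

- **Weights:** each stands in its own well, within about 2 mm of the well centre. Their tops measured 50.5, 42.4 and 36.5 mm above the bench, against 50, 42 and 36 mm expected for weights seated on the well floors.
- **Blue vial:** it stands upright in the rack's free end hole (y −52 mm), about 2 mm from the centre. Its top measured about 57 mm, against 56 mm expected.
- **Tweezers:** they lie flat in the tray. I placed them about 12 mm towards the robot from the tray's centre line, to keep the gripper clear of the wall. Only part of them was visible in the last view, so their centre comes from the network's point rather than a full outline.
- **Black-capped vials:** both are still in their holes, within about 4 mm of their first measured spots, which is within the measuring error. I last saw both after placing the tweezers, and the arm did not go near them after that.

No check failed. The network did give some false reports of the wrong objects, which I set aside after checking the pictures and depth readings. The largest contact force I saw was about 5 N, and the arm was clear of everything at hand-in.

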